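# Extend the mould brush to its second stop and hold it in the mould

## Robot

A 6-joint arm with a two-finger parallel gripper is mounted at the origin on the work surface. World frame = base frame: x ahead of the robot, y to its left, z up, the work surface at z = 0. Lengths are in mm, angles in rad, forces in N, time in s.
With the tool pointing down it reaches from about 400 to 925 mm from the base axis. Payload 12.5 kg.
Tool frame: the origin (TCP) lies at the centre of the arm's flange, where the gripper is bolted on; the fingertips stand 190 mm ahead of it and the grasp point (between the pads) lies env.grip_point_offset ahead of it (env.grip_point_offset is the distance from the TCP to the grasp point, in mm); z points along the fingers, x is the direction in which the jaws open and shut, and the axes are right-handed (so a half turn about z gives the same grasp; the last joint's range is limited). The gripper opens to 95 mm and grips with 3 to 60 N. Pads are 20 mm wide; open, the fingers measure 119 mm over their backs; the gripper's body (75 mm by 180 mm) begins 59 mm behind the grasp point.
Start: joints at [1.212, 0.491, 1.559, -0, 1.092, -0.106], TCP at [156.298, 605.141, 404.761] pointing down, gripper open.
Joint ranges: [-3.1, 3.1], [-0.84, 2.19], [0.05, 2.79], [-1.13, 4.28], [0.06, 2.93], [-2.69, 2.69]. Speed limits (rad/s): [2.22, 2.22, 2.79, 3.14, 3.14, 3.14].

## Interface

Orientations are given as [roll, pitch, yaw] about the fixed x, y, z axes, in that order (R = Rz(yaw) Ry(pitch) Rx(roll)).
In Python, from cell import state, read_camera, camera_model, job_done, env gives the robot as it stands.
- The arm moves only by the tool arm_command, never from a script. Its argument "steps" is a list of rows, each a list of 6 numbers: the shift along the tool's x, y, z in cm, then the turn, a rotation vector about the tool's x, y, z in degrees. In form: [[dx, dy, dz, rx, ry, rz], ...]. A call has 1 to 12 rows; each row is the pose to reach, as a shift and turn from the pose commanded when the call began, along the tool's axes at that moment; what a row does not reach only later rows make up. A row lasts 1/12 s, in which the tool goes at most 41.7 mm and 7.16 degrees, less where a joint would pass 70% of its speed; a pose out of reach is approached as far as the arm can. A call with a gripper value outside its range is refused whole. "jaw" is the finger opening in cm, from 0 to 9.51, set as the call begins (left out, the last holds). The fingers move at their own pace and stop on an object; the grip force is fixed at half the most. Time passes only in rows, so rows that repeat a pose let the fingers close. It gives the time, the measured TCP pose, the force and the opening at its end, in the units of the state.
- state(): the state, without advancing time (a new reading comes with each control period).
- read_camera(name): name is "scene" or "top" or "wrist"; returns the picture (480x640x3 uint8, red, green, blue); there is no depth.
- camera_model(name): a dict with "K" (3x3 intrinsics, pixels), "k1" (the pictures are not rectified: a ray, as slopes to the right and down, at radius r is drawn at 1 + k1 r^2 times it, then the intrinsics apply), "xyz" and "rotation" of the camera in the world. Camera axes: x right, y up, looking along -z (the intrinsics and any distortion apply to the point x, -y, -z); pixel columns grow to the right and rows downward; lengths in mm; the calibration is good to about 2 mm. A picture is of the moment at which its call begins: read the wrist's pose just before it. camera_model takes no time and is no camera call; for the wrist camera it gives the pose at the moment of the call.
- job_done(): hands the job in, once; it reports no verdict.
The state is a dict: "t": time; "joints": joint angles; "qvel": joint speeds; "tau": joint torques, N m; "eef_pos": TCP position; "tcp_rot": TCP orientation; "ft_force": force on the tool from outside, world axes, zero at the start; "moment": the same for the moment, N m; "opening": opening from 0.0 (shut) to 1.0 (fully open).
Only numpy, scipy, OpenCV 4.12 (cv2) and the standard library are available. Lean on these libraries where they do the work, as an engineer would, in place of code of your own. Each camera call takes 0.05 s, during which the arm holds its last target. There are 200 camera calls.

## Task

Ready the mould brush for the plaster mould: with its head parked in the rest, squeeze in the release button on the side of its grip, pull the grip up to the second stop, the end of its travel, and let the button spring fully out so that it locks. Then take the grip without pressing the button, lift the brush out and finish holding it, still and upright, over the middle of the mould, bristle tips about halfway down inside, touching neither wall nor floor. Do not knock or shift the mould, and leave the other things on the bench alone.

Things in the scene. Friction and masses are not known exactly. Their poses are not given: they have to be found in the camera images.
- brush: Round mould brush parked upright in the rest, 0.38-0.53 kg. Origin: centre of the bristle tips; z up the handle, -x to the button side; this frame does not slide. Up from the tips: bristles 43 mm across, 0-36 mm; wooden block 60 mm across, to 56 mm; tube 14 mm across, to 156 mm; over it a black sliding grip, at the start 60-165 mm, section 28 mm (x) by 24 mm (y). It may lean a little in the rest.
- grip_top (a point): Centre of the grip's flat top end, on the handle's axis; the grip is 105 mm long. This point rises with the grip; its axes are those of the brush.
- button_face (a point): Centre of the button's outer face as it stands out of the grip's -x face: 30 mm below the grip's top, 20 mm off the handle's axis. Rises with the grip but does not go in with the button. Grey pad, 14 mm wide, 24 mm high, 6 mm proud (0.5 mm when pressed in); grip and button measure 34 mm across. The grip's back (+x) is plain: two fingers squeeze the button in against it.
- release (a joint): Travel of the release button, m: 0 standing out, 0.0055 right in. The spring takes 4 N to start, 7 N to go fully in; squeeze with 15 N or more. Fully in, the lock tooth is clear and the grip slides. Let out between stops it stays at about 0.003, unlocked, and springs out to 0 when the grip is slid to a stop.
- telescope (a joint): How far the grip is slid up the tube, m: 0 collapsed (locked at the start), 0.032 first stop, 0.064 second stop; travel ends at 0.065. Within 1.5 mm of a stop the tooth drops in when the button is let out. With the button in, the grip slides against 1.5 N of friction and stays where left; only the head's weight, 2.7 to 4.2 N, keeps it in the rest.
- rest: Steel brush rest screwed to the bench: round upright tube, 76 mm across, 60 mm high, on a 92 mm foot. Origin: centre of its foot on the bench, z up. The brush's block sits 14 mm deep in its 64 mm mouth on a ledge 46 mm above the bench, bristles hanging in the 50 mm bore below, tips 10 mm above the bench. The brush must rise 50 mm to come clear.
- mould: Round one-piece plaster mould, standing on the bench, 188 mm across and 85 mm high, 2.2 kg, open at the top: a cavity about 130 mm across and 65 mm deep, its floor 20 mm above the bench. Origin: centre of its underside, z up.
- mould_mouth (a point): Centre of the mould's open mouth, level with its rim, 85 mm above the bench. Halfway down the cavity is 33 mm below this point.
- mixing_bowl: Black rubber mixing bowl, 196 mm across, 85 mm high. Bystander: leave it alone. Origin: centre of its underside.
- goggles: Goggles with two green round lenses and blue frame, about 140 by 68 mm, 30 mm high, lying on the bench. Bystander. Origin: their middle, on the bench.
- filling_knife: Filling knife with wooden handle, 220 mm long, 75 mm wide blade, lying flat, 18 mm high. Bystander. Origin: where the handle meets the blade, on the bench; blade to +x, handle to -x.
- jug: White plastic jug, 92 mm across, 110 mm high, handle on its +y side reaching 77 mm out. Bystander. Origin: centre of its underside.
Things that resemble listed ones, but are neither listed nor needed, are in the scene too. There is more than one size of the brush; the job needs the smaller.

How it is judged (in metres and radians):
On the way, in this order (a step that is already met when the one before it is completed fails the run):
1. the release button is squeezed in while the head is parked in the rest (value of joint release above 0.0042 m and contact force between the fingers and brush above 2 N and horizontal distance between brush and rest below 0.012 m and height (world z) of brush below 0.03 m), for 0.1 s.
2. the grip is locked at the second stop with the button out, the head still parked in the rest (value of joint telescope above 0.0615 m and value of joint release below 0.0015 m and horizontal distance between brush and rest below 0.012 m and height (world z) of brush below 0.03 m), for 0.2 s.
At the end, for the whole second after the job is handed in: Brush held still in the fingers, upright within 10 degrees, grip locked at the second stop (over 0.0615 m) with the button out (under 1.5 mm), bristle tips 12 to 55 mm below the mould rim and within 30 mm of its axis, touching neither mould nor rest; mould shifted under 12 mm (value of joint telescope above 0.0615 m and value of joint release below 0.0015 m and contact force between the fingers and brush above 2 N and z of brush in the frame of mould_mouth between -0.055 and -0.012 m and horizontal distance between brush and mould_mouth below 0.03 m and angle between brush's own z axis and vertical below 0.17 rad and contact force between brush and mould below 0.3 N and contact force between brush and rest below 0.3 N and linear speed of brush below 0.03 m/s and distance of mould from where it was at the start of the episode below 0.012 m); the arm keeps its last pose, push and grip.
It fails at once if the brush knocks the mould (over 8 N) (contact force between brush and mould above 8 N).
It fails at once if the mould is shifted more than 12 mm (distance of mould from where it was at the start of the episode above 0.012 m).
It fails at once if the brush is toppled or dropped (angle between brush's own z axis and vertical above 0.6 rad).
It fails at once if a bystander is moved more than 20 mm (distance of any of mixing_bowl, goggles, filling_knife, jug from where it was at the start of the episode above 0.02 m).
It also fails if it takes over 53 s, if anything falls off the work surface, if the arm or the gripper's body presses on something with over 40 N, if the wrist force passes 120 N, or if a joint passes its speed limit or range.

## Working session

There is one attempt and no reset: what is moved stays moved. The work goes in short steps, Python scripts to look and compute and a tool call to move; the robot and the scene stay as the last step left them, time stands still between calls to the robot, and variables do not carry over. Pictures are saved under pics/ and viewed, about 8 in all and at most 12, crops included, and the job is handed in when it is done.

Besides the shell and the picture viewer there is one more tool, called after "Request:" by a JSON object that holds its "op" and its "data", one argument or row to a line. arm_command: Moves the arm, as the interface text tells. Its arguments: {"type":"object","properties":{"steps":{"type":"array"},"jaw":{"type":"number"}},"required":["steps"]}

```bash
mkdir -p pics; ls
python3 - <<'E'
from cell import *
import cv2
for n in ("scene","top"):
    cv2.imwrite(f"pics/{n}0.png",read_camera(n)[:,:,::-1]); m=camera_model(n); print(n,m)
s=state(); print(s, env.grip_point_offset)
print(camera_model("wrist"))
E
```

```text
pics
scene {'K': array([[612.81351843,   0.        , 312.7561452 ],
       [  0.        , 612.81351843, 233.92987046],
       [  0.        ,   0.        ,   1.        ]]), 'k1': 0.02011663498990193, 'xyz': array([1353.31289921, -692.64411596, 1411.03619428]), 'rotation': array([0.68548163, 0.0111963 , 0.84557476])}
top {'K': array([[464.51375867,   0.        , 313.14733616],
       [  0.        , 464.51375867, 239.32288618],
       [  0.        ,   0.        ,   1.        ]]), 'k1': -0.10337338896463628, 'xyz': array([ 441.22826957,   -3.36021111, 1376.32406912]), 'rotation': array([ 0.10502154,  0.02477024, -1.57933479])}
{'t': 0.1, 'joints': array([ 1.21240400e+00,  4.91501292e-01,  1.55939799e+00,  3.29904391e-05,
        1.09170057e+00, -1.05634219e-01]), 'qvel': array([-0.00163932, -0.00261755, -0.0005549 ,  0.00038384,  0.00215877,
       -0.00130256]), 'tau': array([ 3.22117521e-03, -6.13624692e+01, -2.58605468e+01,  6.93704537e-02,
        4.70011239e-02, -9.57608836e-05]), 'eef_pos': array([156.28326833, 605.11513684, 404.21557166]), 'tcp_rot': array([-3.14145736e+00,  9.98500883e-04,  1.31802307e+00]), 'ft_force': array([ 0.77985278, -0.47930395,  0.07323819]), 'moment': array([-0.00445922,  0.03608872, -0.03857364]), 'opening': 0.9961107990269633} 171.3
{'K': array([[429.3486234 ,   0.        , 321.00930671],
       [  0.        , 429.3486234 , 235.85602562],
       [  0.        ,   0.        ,   1.        ]]), 'k1': -0.029813988999375048, 'xyz': array([ 79.59974495, 624.34551042, 383.56199549]), 'rotation': array([-2.84464079e-01,  1.28346770e-03,  1.31796739e+00])}
```

View pics/scene0.png

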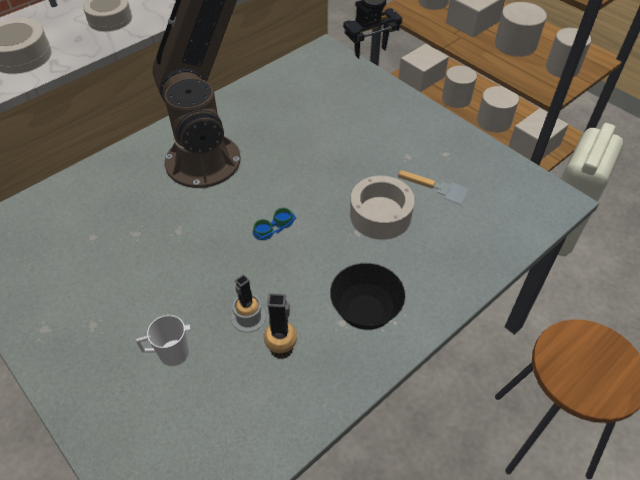

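View pics/top0.png

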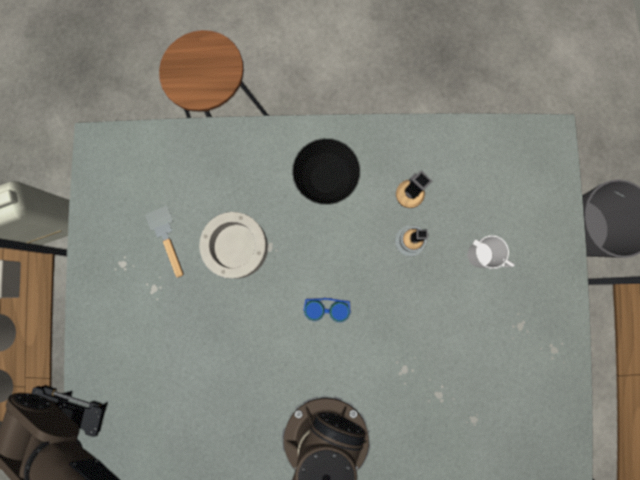

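The scene image shows two brushes. The small one is parked in the steel rest at scene (246,303) and top (413,240). A larger one stands on the bench at scene (280,325) and top (411,190). The one in the rest fits the description. The mould is at scene (381,207) and top (233,245). I'll confirm with an enlarged crop.

```bash
cat > h.py <<'E'
import numpy as np, cv2
from cell import *
from scipy.spatial.transform import Rotation as Ro
def R(m): return Ro.from_euler('xyz',m["rotation"]).as_matrix()
def D(m): return np.array([m["k1"],0,0,0,0.])
def ray(m,uv):
    p=cv2.undistortPoints(np.array([[uv]],float),m["K"],D(m))[0,0]
    return m["xyz"],R(m)@np.array([p[0],-p[1],-1])
def at_z(m,uv,z):
    o,d=ray(m,uv); return o+d*(z-o[2])/d[2]
def proj(m,P):
    c=(np.atleast_2d(P)-m["xyz"])@R(m)*[1,-1,-1]
    return cv2.projectPoints(c[:,None],np.zeros(3),np.zeros(3),m["K"],D(m))[0][:,0]
def tri(*obs):
    A=np.zeros((3,3));b=np.zeros(3)
    for m,uv in obs:
        o,d=ray(m,uv);d=d/np.linalg.norm(d);Q=np.eye(3)-np.outer(d,d);A+=Q;b+=Q@o
    return np.linalg.solve(A,b)
E
python3 - <<'E'
from h import *
a=cv2.imread("pics/scene0.png")[265:365,215:315]; b=cv2.imread("pics/top0.png")[165:265,370:440]
a=cv2.resize(a,None,fx=4.5,fy=4.5,interpolation=2); b=cv2.resize(b,None,fx=4.5,fy=4.5,interpolation=2)
cv2.imwrite("pics/crop1.png",np.hstack([a,b]))
T=camera_model("top");S=camera_model("scene")
# mould ellipse in top
im=cv2.imread("pics/top0.png")
hsv=cv2.cvtColor(im,cv2.COLOR_BGR2HSV); 
sub=im[200:290,190:280].astype(int); mask=((sub[:,:,2]-sub[:,:,0])>0).astype(np.uint8)
c=max(cv2.findContours(mask,0,1)[0],key=cv2.contourArea);print(cv2.minEnclosingCircle(c),cv2.contourArea(c))
print("mould", at_z(T,(233.5,245),85), at_z(S,(382,196),85))
print("rest", at_z(T,(411.5,241),0))
E
```

```text
((45.279998779296875, 44.0), 37.93159484863281) 3782.0
mould [564.09577525 251.72929787  85.        ] [560.52549558 262.10247223  85.        ]
rest [ 578.34946217 -263.36262948    0.        ]
```

View pics/crop1.png

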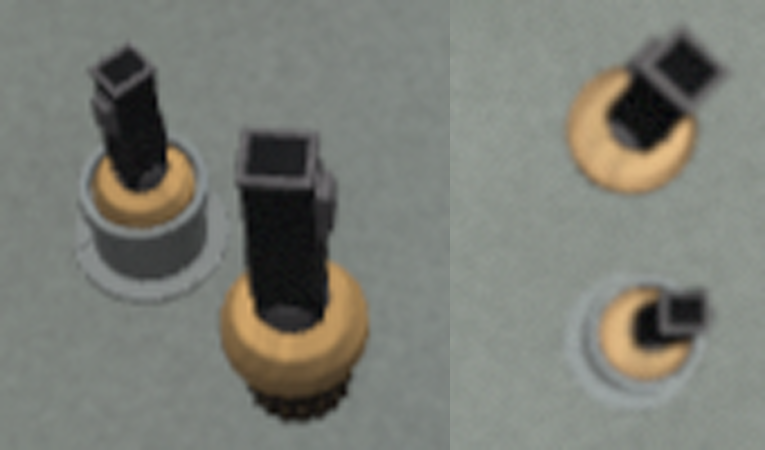

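The crop confirms it. The smaller brush, with its head seated in the grey steel rest (crop (145,200)), is the one I want. The larger one stands loose on the bench. The small brush's grey button is on the grip face at crop (103,115), which is roughly the world -y side.

Run:
```python
from h import *
T=camera_model("top");S=camera_model("scene")
cs=[(235,280.6),(241.2,286.1),(249.9,279.4),(243.2,275)]
P=np.array([at_z(S,c,175) for c in cs]);print("scene small top corners",P.round(1),P.mean(0))
# top crop: /4.5 + (370,165), crop x offset 450
ct=[((x-450)/4.5+370,y/4.5+165) for x,y in [(660,292),(705,292),(710,330),(662,335)]]
P=np.array([at_z(T,c,175) for c in ct]);print("top small",P.round(1),P.mean(0))
print("tri small", tri((S,np.mean(cs,0)),(T,np.mean(ct,0))))
print("tri big top", tri((S,(278/4.5+215,155/4.5+265)),(T,((680-450)/4.5+370,70/4.5+165))))
print("rest foot",at_z(T,((632-450)/4.5+370,338/4.5+165),3), at_z(S,(150/4.5+215,243/4.5+265),3))
print("mould top-blob",at_z(T,(190+45.28,244),60))
```

```text
scene small top corners [[ 570.5 -272.5  175. ]
 [ 593.7 -271.1  175. ]
 [ 592.2 -243.1  175. ]
 [ 570.6 -247.2  175. ]] [ 581.72458241 -258.47291649  175.        ]
top small [[ 589.9 -244.7  175. ]
 [ 589.6 -271.   175. ]
 [ 567.4 -273.1  175. ]
 [ 564.8 -245.1  175. ]] [ 577.91614544 -258.47121108  175.        ]
tri small [ 578.95337954 -258.23051201  171.718677  ]
tri big top [ 709.2361989  -250.17883805  225.82546101]
rest foot [ 580.73998343 -259.72706959    3.        ] [ 585.32897034 -262.69049617    3.        ]
mould top-blob [569.30115781 251.53527202  60.        ]
```

Request:
{"op": "arm_command", "data": {
  "steps": [
    [-31,41.5,-7,0,0,0],
    [-31,41.5,-7,0,0,0],
    [-31,41.5,-7,0,0,0],
    [-31,41.5,-7,0,0,0],
    [-31,41.5,-7,0,0,0],
    [-31,41.5,-7,0,0,0],
    [-31,41.5,-7,0,0,0],
    [-31,41.5,-7,0,0,0],
    [-31,41.5,-7,0,0,0],
    [-31,41.5,-7,0,0,0],
    [-31,41.5,-7,0,0,0],
    [-31,41.5,-7,0,0,0]
  ],
  "jaw": 7
}}

```text
t: 1.1
eef_pos: [467.3, 216.9, 471.9]
tcp_rot: [-3.141, -0.0, 1.318]
ft_force: [0.6, 0.9, 1.1]
opening: 0.739
```

Request:
{"op": "arm_command", "data": {
  "steps": [
    [-43,22.5,2.5,0,0,-14.5],
    [-43,22.5,2.5,0,0,-14.5],
    [-43,22.5,2.5,0,0,-14.5],
    [-43,22.5,2.5,0,0,-14.5],
    [-43,22.5,2.5,0,0,-14.5],
    [-43,22.5,2.5,0,0,-14.5],
    [-43,22.5,2.5,0,0,-14.5],
    [-43,22.5,2.5,0,0,-14.5],
    [-43,22.5,2.5,0,0,-14.5],
    [-43,22.5,2.5,0,0,-14.5],
    [-43,22.5,2.5,0,0,-14.5],
    [-43,22.5,2.5,0,0,-14.5]
  ]
}}

```text
t: 2.1
eef_pos: [576.8, -256.5, 446.1]
tcp_rot: [-3.141, -0.0, 1.57]
ft_force: [-0.1, 0.5, 0.1]
opening: 0.738
```

Request:
{"op": "arm_command", "data": {
  "steps": [
    [0,0,0,0,0,0],
    [0,0,0,0,0,0],
    [0,0,0,0,0,0]
  ]
}}

```text
t: 2.35
eef_pos: [576.6, -253.6, 446.2]
tcp_rot: [-3.141, -0.001, 1.571]
ft_force: [-0.1, -0.2, -0.7]
opening: 0.735
```

Run:
```python
from h import *
m=camera_model("wrist"); im=read_camera("wrist")[:,:,::-1]; cv2.imwrite("pics/w1.png",im)
s=state(); print(s["eef_pos"],s["tcp_rot"],s["joints"].round(3))
print(m)
print(proj(m,[[579.5,-258.5,175],[582,-260,60]]))
```

```text
[ 576.66403672 -253.02591473  446.57361088] [-3.14117575e+00 -4.86874957e-04  1.57162336e+00] [-0.518  0.462  1.493  0.     1.188 -2.09 ]
{'K': array([[429.3486234 ,   0.        , 321.00930671],
       [  0.        , 429.3486234 , 235.85602562],
       [  0.        ,   0.        ,   1.        ]]), 'k1': -0.029813988999375048, 'xyz': array([ 497.42029163, -254.10381854,  425.57743003]), 'rotation': array([-2.83530425e-01, -2.31695789e-04,  1.57063810e+00])}
[[313.77392005 250.03808133]
 [314.17108931 211.71733082]]
```

View pics/w1.png

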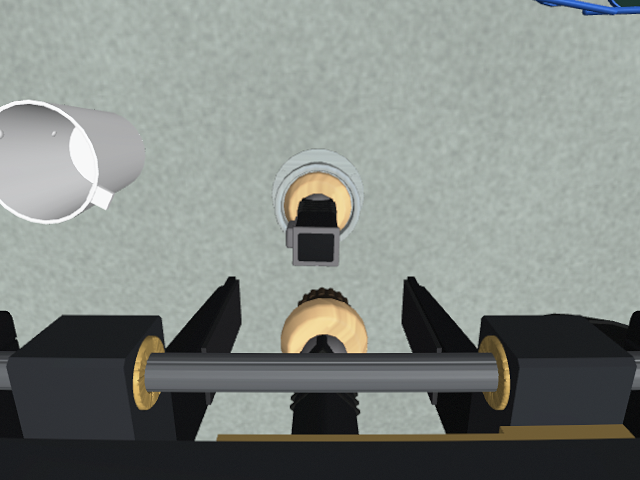

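The wrist image shows the grip top centred at about (316,246), with its edges square to the image. The button shows on the left at (290,235), which is world -y. So the brush's x axis lies along +y, and the jaws are already aligned with it.

Run:
```python
from h import *
m=camera_model("wrist"); im=cv2.imread("pics/w1.png")
print("grip",at_z(m,(316,246),175)); 
hsv=cv2.cvtColor(im,cv2.COLOR_BGR2HSV)
# rest foot circle via Hough on crop & grip corners
for c in [(293,227),(340,227),(340,266),(293,266)]: print(at_z(m,c,175).round(1))
print("rest mouth", [at_z(m,c,60).round(1) for c in [(281,203),(356,203),(318,163)]], "foot",[at_z(m,c,3).round(1) for c in [(274,196),(363,196),(318,149)]])
print(state()["eef_pos"])
```

```text
grip [ 577.17607633 -256.5944817   175.        ]
[ 565.1 -270.5  175. ]
[ 565.1 -242.   175. ]
[ 590.2 -241.7  175. ]
[ 590.2 -270.9  175. ]
rest mouth [array([ 574.6, -288.3,   60. ]), array([ 574.5, -223.1,   60. ]), array([ 540. , -256.1,   60. ])] foot [array([ 579.4, -300.5,    3. ]), array([ 579.4, -211.6,    3. ]), array([ 533.1, -256.5,    3. ])]
[ 576.66403672 -253.02591473  446.57361088]
```

Request:
{"op": "arm_command", "data": {
  "steps": [
    [-0.35,0.1,3,0,0,0],
    [-0.35,0.1,6,0,0,0],
    [-0.35,0.1,9,0,0,0],
    [-0.35,0.1,11,0,0,0],
    [-0.35,0.1,12.5,0,0,0],
    [-0.35,0.1,13,0,0,0],
    [-0.35,0.1,13,0,0,0],
    [-0.35,0.1,13,0,0,0],
    [-0.35,0.1,13,0,0,0]
  ]
}}

```text
t: 3.15
eef_pos: [578.0, -257.0, 318.1]
tcp_rot: [3.14, 0.001, 1.572]
ft_force: [0.3, 0.4, -0.5]
opening: 0.741
```

Run:
```python
from h import *
S=camera_model("scene"); a=read_camera("scene")[:,:,::-1]; w=read_camera("wrist")[:,:,::-1]; cv2.imwrite("pics/s2.png",a)
a=cv2.resize(a[235:355,190:310],(480,480),interpolation=2); w=cv2.resize(w[150:470,150:470],(480,480))
cv2.imwrite("pics/c2.png",cv2.resize(np.hstack([a,w]),(800,400))); s=state(); print(s["eef_pos"],s["opening"],s["ft_force"])
```

```text
[ 577.88606397 -257.20826486  317.90504598] 0.7333754411248335 [ 0.73544552  0.07901442 -0.02510352]
```

View pics/c2.png

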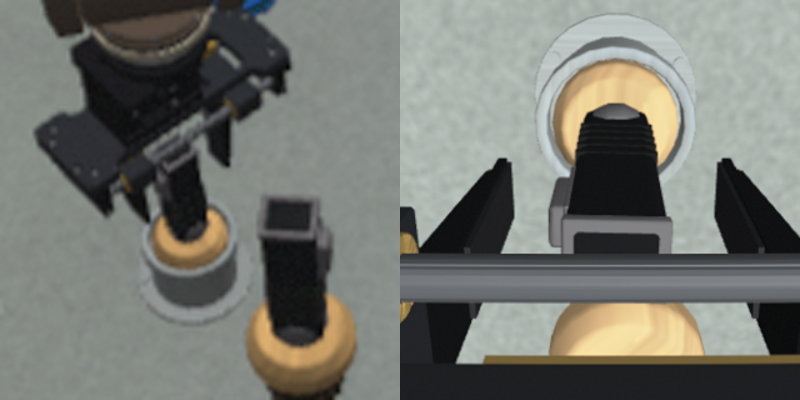

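The fingers straddle the grip evenly: the finger edges are at 512 and 717 and the grip centre is at about 617. The button faces the left pad and the head is seated in the rest. Closing now.

Request:
{"op": "arm_command", "data": {
  "steps": [
    [0,0,0,0,0,0],
    [0,0,0,0,0,0],
    [0,0,0,0,0,0],
    [0,0,0,0,0,0],
    [0,0,0,0,0,0],
    [0,0,0,0,0,0],
    [0,0,0,0,0,0],
    [0,0,0,0,0,0],
    [0,0,0,0,0,0],
    [0,0,0,0,0,0],
    [0,0,0,0,0,0],
    [0,0,0,0,0,0]
  ],
  "jaw": 1
}}

```text
t: 4.25
eef_pos: [577.8, -257.3, 316.6]
tcp_rot: [-3.141, -0.0, 1.571]
ft_force: [-0.5, 0.3, -0.4]
opening: 0.291
```

Request:
{"op": "arm_command", "data": {
  "steps": [
    [0,0,-0.6,0,0,0],
    [0,0,-1.2,0,0,0],
    [0,0,-1.8,0,0,0],
    [0,0,-2.4,0,0,0],
    [0,0,-3,0,0,0],
    [0,0,-3.6,0,0,0],
    [0,0,-4.2,0,0,0],
    [0,0,-4.8,0,0,0],
    [0,0,-5.4,0,0,0],
    [0,0,-5.9,0,0,0],
    [0,0,-6.2,0,0,0],
    [0,0,-6.4,0,0,0]
  ]
}}

```text
t: 5.25
eef_pos: [577.8, -257.4, 381.2]
tcp_rot: [3.141, 0.0, 1.571]
ft_force: [0.3, -0.2, -3.2]
opening: 0.293
```

Request:
{"op": "arm_command", "data": {
  "steps": [
    [0,0,0,0,0,0],
    [0,0,0,0,0,0],
    [0,0,0,0,0,0],
    [0,0,0,0,0,0],
    [0,0,0,0,0,0],
    [0,0,0,0,0,0]
  ]
}}

```text
t: 5.75
eef_pos: [577.9, -257.4, 380.7]
tcp_rot: [3.141, 0.0, 1.571]
ft_force: [-0.9, 0.3, -0.6]
opening: 0.293
```

Request:
{"op": "arm_command", "data": {
  "steps": [
    [0,0,-0.1,0,0,0],
    [0,0,-0.2,0,0,0],
    [0,0,-0.3,0,0,0],
    [0,0,-0.3,0,0,0],
    [0,0,-0.3,0,0,0],
    [0,0,-0.3,0,0,0],
    [0,0,-0.3,0,0,0],
    [0,0,-0.3,0,0,0]
  ]
}}

```text
t: 6.42
eef_pos: [577.8, -257.3, 383.6]
tcp_rot: [-3.141, -0.0, 1.571]
ft_force: [-0.2, 0.2, -3.4]
opening: 0.295
```

Run:
```python
from h import *
f=[]
for i in range(4):
    w=read_camera("wrist")[:,:,::-1]; f.append(state()["ft_force"])
print(np.mean(f,0),state()["eef_pos"],state()["opening"]); cv2.imwrite("pics/w3.png",w)
```

```text
[ 0.347647    0.03209883 -4.54568567] [ 577.78742257 -257.37153426  383.62827968] 0.2968309100318729
```

View pics/w3.png

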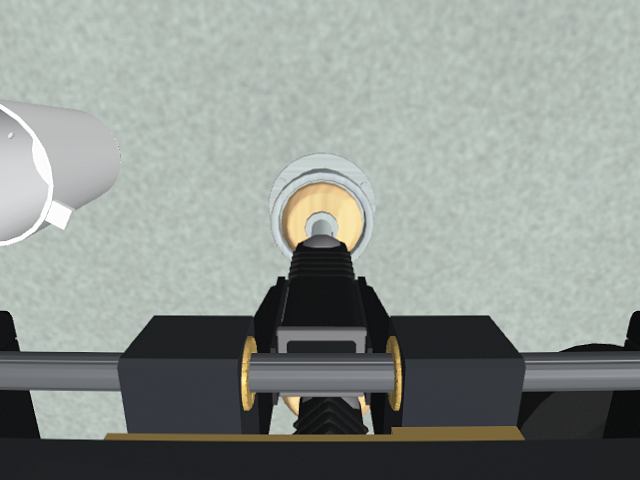

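The tube is exposed at (322,225) and the pull is 4.5 N, the weight of the head. So the grip is at the end of its travel and the head is lifted slightly. I'll lower it 2 mm, then release the button.

Request:
{"op": "arm_command", "data": {
  "steps": [
    [0,0,0.1,0,0,0],
    [0,0,0.2,0,0,0],
    [0,0,0.2,0,0,0],
    [0,0,0.2,0,0,0],
    [0,0,0.2,0,0,0],
    [0,0,0.2,0,0,0]
  ]
}}

```text
t: 7.12
eef_pos: [577.8, -257.4, 381.6]
tcp_rot: [-3.142, -0.0, 1.571]
ft_force: [0.4, -0.1, -4.9]
opening: 0.295
```

Request:
{"op": "arm_command", "data": {
  "steps": [
    [0,0,0,0,0,0],
    [0,0,0,0,0,0],
    [0,0,0,0,0,0],
    [0,0,0,0,0,0],
    [0,0,0,0,0,0],
    [0,0,0,0,0,0],
    [0,0,0,0,0,0],
    [0,0,0,0,0,0],
    [0,0,0,0,0,0]
  ],
  "jaw": 7
}}

```text
t: 7.87
eef_pos: [577.8, -257.4, 381.7]
tcp_rot: [3.142, -0.0, 1.571]
ft_force: [-0.5, 0.7, -0.2]
opening: 0.736
```

Run:
```python
from h import *
s=state(); m=camera_model("wrist"); w=read_camera("wrist")[:,:,::-1]; cv2.imwrite("pics/w4.png",w); a=read_camera("scene")[:,:,::-1]
a=cv2.resize(a[225:345,190:310],(480,480),interpolation=2); w=cv2.resize(w[150:470,160:480],(480,480))
cv2.imwrite("pics/c4.png",cv2.resize(np.hstack([a,w]),(800,400))); print(s["eef_pos"],s["opening"],s["ft_force"])
```

```text
[ 577.7731488  -257.3766307   381.67910589] 0.735922710975658 [-0.5291416   0.72968237 -0.20560653]
```

View pics/c4.png

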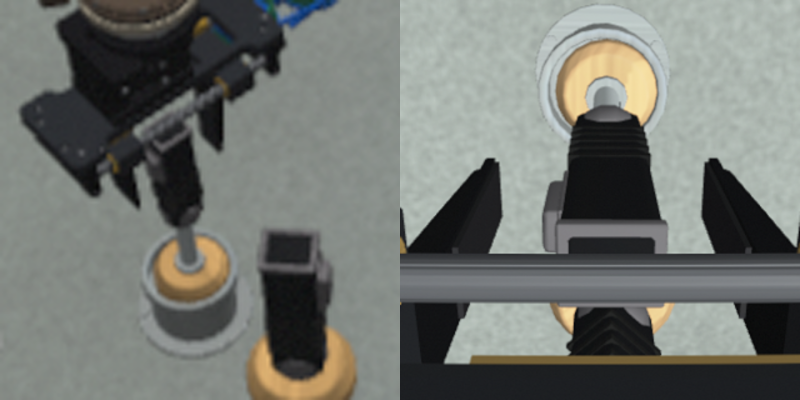

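The grip is extended and the button is proud again on the left at (553,215). The head is seated in the rest. I'll rise, turn 90°, and take the grip across its plain ±y faces.

Request:
{"op": "arm_command", "data": {
  "steps": [
    [0.1,0,-3,0,0,0],
    [0.1,0,-6,0,0,0],
    [0.1,0,-8,0,0,0],
    [0.1,0,-8,0,0,7],
    [0.1,0,-8,0,0,14],
    [0.1,0,-8,0,0,21],
    [0.1,0,-8,0,0,28],
    [0.1,0,-8,0,0,35],
    [0.1,0,-8,0,0,42],
    [0.1,0,-8,0,0,49],
    [0.1,0,-8,0,0,56],
    [0.1,0,-8,0,0,63]
  ]
}}

```text
t: 8.97
eef_pos: [577.8, -256.4, 461.6]
tcp_rot: [-3.141, -0.0, 0.465]
ft_force: [0.2, 0.1, 0.2]
opening: 0.734
```

Request:
{"op": "arm_command", "data": {
  "steps": [
    [0,0,0,0,0,7],
    [0,0,0,0,0,14],
    [0,0,0,0,0,21],
    [0,0,0,0,0,27],
    [0,0,0,0,0,27],
    [0,0,0,0,0,27],
    [0,0,0,0,0,27]
  ]
}}

```text
t: 9.55
eef_pos: [577.8, -256.4, 461.7]
tcp_rot: [-3.142, -0.0, 0.004]
ft_force: [0.4, -0.5, -0.3]
opening: 0.736
```

Run:
```python
from h import *
s=state(); m=camera_model("wrist"); w=read_camera("wrist")[:,:,::-1]; cv2.imwrite("pics/w5.png",w); print(s["eef_pos"],s["tcp_rot"],s["opening"])
print(proj(m,[[577.5,-256.5,239],[577.5,-256.5,175],[577.5,-256.5,60]]))
np.save("m5.npy",m,allow_pickle=True)
```

```text
[ 577.78663886 -256.36899385  461.66207525] [-3.14152186e+00 -3.49491795e-05  3.77575621e-03] 0.7357104156432905
[[320.45056533 273.42732979]
 [320.45594198 237.37079165]
 [320.4615548  201.29252926]]
```

View pics/w5.png

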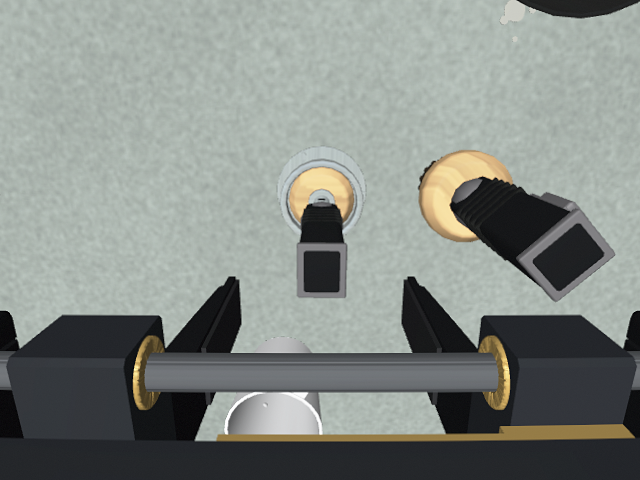

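The grip top is centred at (322,270), within about 2 mm of where I predicted, and square to the jaws. The big brush at (570,255) is clear of the descent.

Request:
{"op": "arm_command", "data": {
  "steps": [
    [0.05,-0.2,2.5,0,0,0],
    [0.05,-0.2,5,0,0,0],
    [0.05,-0.2,7,0,0,0],
    [0.05,-0.2,8,0,0,0],
    [0.05,-0.2,8,0,0,0],
    [0.05,-0.2,8,0,0,0],
    [0.05,-0.2,8,0,0,0],
    [0.05,-0.2,8,0,0,0]
  ]
}}

```text
t: 10.27
eef_pos: [578.4, -254.4, 383.0]
tcp_rot: [3.141, -0.002, 0.001]
ft_force: [0.5, 0.0, -0.1]
opening: 0.736
```

Request:
{"op": "arm_command", "data": {
  "steps": [
    [0,0,0,0,0,0],
    [0,0,0,0,0,0],
    [0,0,0,0,0,0],
    [0,0,0,0,0,0],
    [0,0,0,0,0,0],
    [0,0,0,0,0,0],
    [0,0,0,0,0,0],
    [0,0,0,0,0,0],
    [0,0,0,0,0,0],
    [0,0,0,0,0,0],
    [0,0,0,0,0,0]
  ],
  "jaw": 0.5
}}

```text
t: 11.18
eef_pos: [578.3, -254.4, 381.6]
tcp_rot: [-3.141, 0.0, 0.0]
ft_force: [-1.5, -0.6, -0.9]
opening: 0.251
```

Request:
{"op": "arm_command", "data": {
  "steps": [
    [0,0,-0.7,0,0,0],
    [0,0,-1.7,0,0,0],
    [0,0,-2.7,0,0,0],
    [0,0,-3.7,0,0,0],
    [0,0,-4.7,0,0,0],
    [0,0,-5.7,0,0,0],
    [0,0,-7,0,0,0],
    [0,0,-8.5,0,0,0],
    [0,0,-10,0,0,0],
    [0,0,-11.5,0,0,0],
    [0,0,-12,0,0,0],
    [0,0,-12,0,0,0]
  ]
}}

```text
t: 12.18
eef_pos: [578.1, -254.2, 503.4]
tcp_rot: [3.14, -0.002, 0.0]
ft_force: [0.1, 0.7, -4.0]
opening: 0.248
```

Run:
```python
from h import *
s=state(); S=camera_model("scene"); print(s["eef_pos"],s["ft_force"],s["opening"])
a=read_camera("scene")[:,:,::-1]; t=read_camera("top")[:,:,::-1]; cv2.imwrite("pics/s6.png",a); cv2.imwrite("pics/t6.png",t)
a=a[130:330,180:430]; print(a.shape)
cv2.imwrite("pics/c6.png",cv2.resize(a,(750,600),interpolation=2))
# mould outline in the clean first pictures
for n,roi in (("scene",(345,170,75,72)),("top",(190,200,90,90))):
    im=cv2.imread(f"pics/{n}0.png"); x,y,w,h=roi; sub=im[y:y+h,x:x+w].astype(int); k=((sub[:,:,2]-sub[:,:,0])>3).astype(np.uint8)
    c=max(cv2.findContours(k,0,1)[0],key=cv2.contourArea); print(n,cv2.fitEllipse(c),cv2.boundingRect(c))
T=camera_model("top")
th=np.linspace(0,2*np.pi,40)
for P in [(564,252),(568,254)]:
  for nme,m in(("S",S),("T",T)):
    p=proj(m,np.c_[P[0]+65*np.cos(th),P[1]+65*np.sin(th),th*0+85]); q=proj(m,np.c_[P[0]+94*np.cos(th),P[1]+94*np.sin(th),th*0+85]);print(nme,P,"cav",p.min(0).round(1),p.max(0).round(1),"outer",q.min(0).round(1),q.max(0).round(1))
for n,r in (("scene",(345,170,420,245)),("top",(190,200,280,290))):
    im=cv2.imread(f"pics/{n}0.png")[r[1]:r[3],r[0]:r[2]]; cv2.imwrite(f"pics/mm_{n}.png",cv2.resize(im,(400,400),interpolation=2))
cv2.imwrite("pics/mm.png",np.hstack([cv2.imread("pics/mm_scene.png"),cv2.imread("pics/mm_top.png")]))
```

```text
[ 578.1102419  -254.21207898  503.39196526] [ 0.0518846   0.74035335 -4.02704183] 0.2479204225522227
(200, 250, 3)
scene ((35.926151275634766, 36.8903923034668), (64.1113052368164, 66.85944366455078), 56.065486907958984) (5, 5, 65, 64)
top ((43.381141662597656, 45.073204040527344), (66.43180847167969, 70.23248291015625), 99.57025909423828) (9, 11, 74, 68)
S (564, 252) cav [358.3 182.3] [402.7 215.1] outer [348.4 175.4] [412.7 222.8]
T (564, 252) cav [210.6 222.2] [256.3 268.1] outer [200.6 212. ] [266.6 278.4]
S (568, 254) cav [359.7 182.7] [404.2 215.5] outer [349.8 175.8] [414.2 223.2]
T (568, 254) cav [210.  220.8] [255.6 266.7] outer [199.9 210.6] [265.9 277. ]
```

View pics/mm.png

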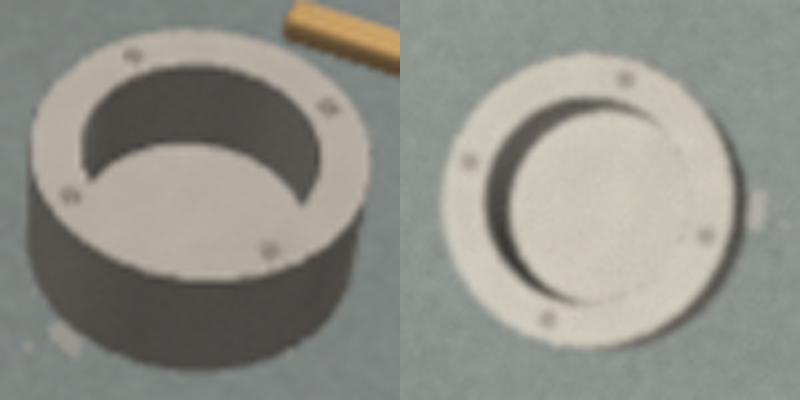

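View pics/c6.png

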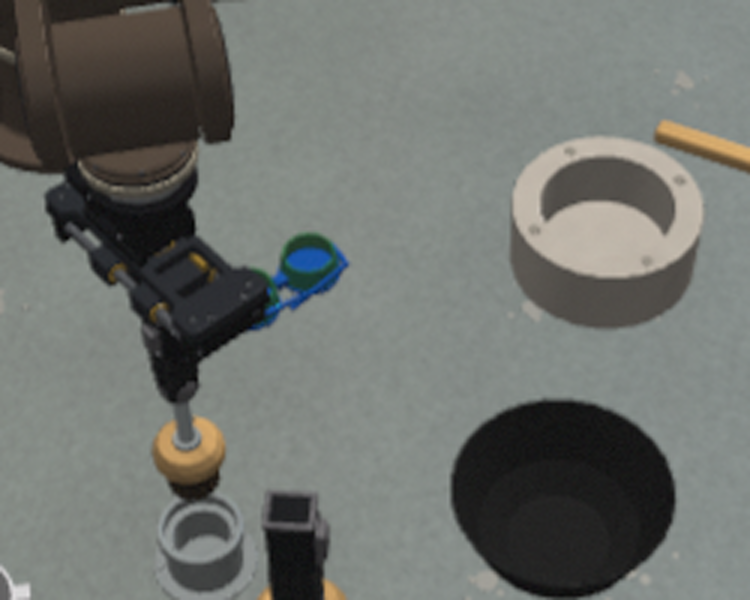

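The mould rim fits a centre of about (567, 255) in both views. The brush is clear of the rest at c6 (190,450), hanging straight and extended. Bystanders are undisturbed. Now I'll carry it over.

Request:
{"op": "arm_command", "data": {
  "steps": [
    [0,-0.5,0,0,0,0],
    [0,-1.5,0,0,0,0],
    [0,-3.5,0,0,0,0],
    [0,-6,0,0,0,0],
    [0,-9,0,0,0,0],
    [0,-12,0,0,0,0],
    [0,-15,0,0,0,0],
    [0,-18,0,0,0,0],
    [0,-21,0,0,0,0],
    [0,-23.5,0,0,0,0],
    [0,-25,0,0,0,0],
    [0,-25.5,0,0,0,0]
  ]
}}

```text
t: 13.28
eef_pos: [577.7, 3.6, 501.3]
tcp_rot: [-3.141, 0.001, 0.003]
ft_force: [-0.3, -0.2, -4.1]
opening: 0.255
```

Request:
{"op": "arm_command", "data": {
  "steps": [
    [-0.1,-0.5,0,0,0,0],
    [-0.2,-1.5,0,0,0,0],
    [-0.3,-3.5,0,0,0,0],
    [-0.4,-6,0,0,0,0],
    [-0.5,-9,0,0,0,0],
    [-0.6,-12,0,0,0,0],
    [-0.7,-15,0,0,0,0],
    [-0.8,-18,0,0,0,0],
    [-0.9,-21,0,0,0,0],
    [-1,-23.5,0,0,0,0],
    [-1.1,-25,0,0,0,0],
    [-1.1,-25.5,0,0,0,0]
  ]
}}

```text
t: 14.28
eef_pos: [566.9, 257.4, 501.3]
tcp_rot: [-3.141, 0.001, 0.002]
ft_force: [-0.6, -0.5, -4.4]
opening: 0.25
```

Request:
{"op": "arm_command", "data": {
  "steps": [
    [0,0,0,0,0,0],
    [0,0,0,0,0,0],
    [0,0,0,0,0,0],
    [0,0,0,0,0,0]
  ]
}}

```text
t: 14.62
eef_pos: [567.4, 254.5, 501.8]
tcp_rot: [3.141, -0.0, -0.001]
ft_force: [0.3, 0.2, -4.2]
opening: 0.249
```

Run:
```python
from h import *
s=state(); print(s["eef_pos"],s["tcp_rot"],s["ft_force"],s["opening"])
m=camera_model("wrist"); w=read_camera("wrist")[:,:,::-1]; a=read_camera("scene")[:,:,::-1]
cv2.imwrite("pics/w7.png",w);cv2.imwrite("pics/s7.png",a)
S=camera_model("scene"); a=a.copy(); w=w.copy()
th=np.linspace(0,2*np.pi,200)
for r in (65,94):
  P=np.c_[567+r*np.cos(th),255+r*np.sin(th),th*0+85]
  for im,mm in((a,S),(w,m)):
    for p in proj(mm,P): cv2.circle(im,tuple(int(v) for v in p.round()),0,(0,0,255),-1)
ax=np.c_[[s["eef_pos"][0]]*2,[s["eef_pos"][1]]*2,[131.8,131.8+36]]
print("axis",proj(S,ax),proj(m,ax))
c=cv2.resize(a[110:250,320:460],(480,480),interpolation=2)
cv2.imwrite("pics/c7.png",cv2.resize(np.hstack([c,cv2.resize(w,(640,480))]),(800,343)))
```

```text
[567.39148221 254.46451323 501.80164776] [ 3.14148181e+00 -1.24369831e-04 -1.17296754e-03] [ 0.31576817  0.18644879 -4.15498796] 0.24892489710475318
axis [[383.09605312 187.50721362]
 [384.08977631 178.68485537]] [[320.75431905 208.77564118]
 [320.79012557 219.29021033]]
```

View pics/c7.png

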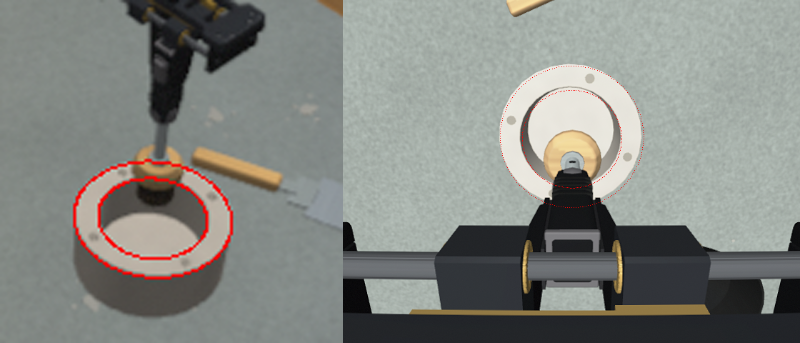

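The predicted rim circles sit on the mould in both views, and the brush head is centred over it at left (155,190). I'll lower 78 mm so the tips end at about 52 mm.

Request:
{"op": "arm_command", "data": {
  "steps": [
    [0,0,0.5,0,0,0],
    [0,0,1.5,0,0,0],
    [0,0,2.5,0,0,0],
    [0,0,3.5,0,0,0],
    [0,0,4.5,0,0,0],
    [0,0,5.5,0,0,0],
    [0,0,6.3,0,0,0],
    [0,0,7,0,0,0],
    [0,0,7.5,0,0,0],
    [0,0,7.8,0,0,0],
    [0,0,7.8,0,0,0],
    [0,0,7.8,0,0,0]
  ]
}}

```text
t: 15.72
eef_pos: [567.2, 255.7, 423.9]
tcp_rot: [-3.141, -0.0, 0.0]
ft_force: [0.5, -0.5, -3.6]
opening: 0.253
```

Request:
{"op": "arm_command", "data": {
  "steps": [
    [0,0,0,0,0,0],
    [0,0,0,0,0,0],
    [0,0,0,0,0,0],
    [0,0,0,0,0,0],
    [0,0,0,0,0,0],
    [0,0,0,0,0,0]
  ]
}}

```text
t: 16.22
eef_pos: [567.1, 255.6, 423.8]
tcp_rot: [-3.142, -0.0, 0.0]
ft_force: [-0.4, 0.7, -4.2]
opening: 0.251
```

Run:
```python
from h import *
s=state(); print(s["eef_pos"],s["tcp_rot"],s["ft_force"],s["opening"],abs(s["qvel"]).max())
w=read_camera("wrist")[:,:,::-1]; a=read_camera("scene")[:,:,::-1]
c=cv2.resize(a[110:250,320:460],(480,480),interpolation=2)
cv2.imwrite("pics/c8.png",cv2.resize(np.hstack([c,w]),(800,343)))
```

```text
[567.12235886 255.63516618 423.77851838] [-3.14151453e+00 -1.14085852e-04  3.10146841e-04] [-0.44249122  0.72059462 -4.24701871] 0.2505710459560299 0.0020608393208351857
```

View pics/c8.png

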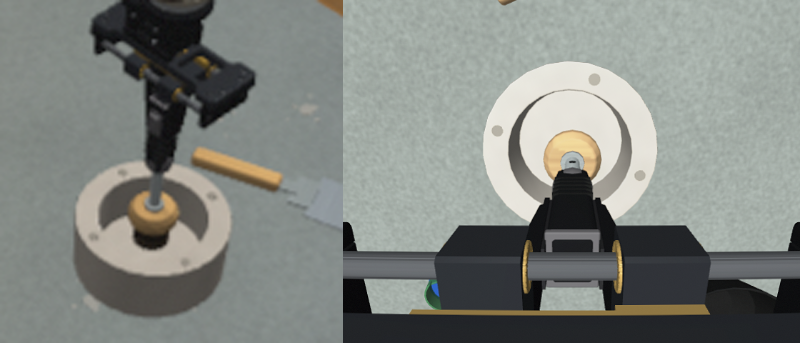

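The head hangs centred in the cavity at left (153,215), upright and clear of the wall and floor. The force reading is unchanged at 4.2 N, which is just the brush's weight. Handing in.

```bash
python3 -c "
from cell import *
print(job_done())"
```

```text
the job is handed in; nothing more can be done
None
```

I handed the job in at about 16 s of robot time. The smaller brush is held still over the middle of the mould, and no verdict came back.

- **Extending the grip:** I squeezed the button in while the head was parked in the rest, with the jaws stopping at about 28 mm. I then pulled the grip up until the head's weight (4.5 N) showed it was at the end of its travel. After I lowered it 2 mm and let go, the wrist camera showed the button standing out again.
- **Carrying it over:** I took the grip again across its plain faces, 24 mm apart, so the button was not pressed. Then I lifted the brush out, carried it to the mould and lowered it in.

**Last checks:**
- The gripper was over (567, 256) mm, against a mould centre I measured at (567, 255) mm.
- The bristle tips are at about 52 mm height, roughly 33 mm below the rim. I worked that out from how far the arm moved; I did not measure it directly.
- The arm was still and the tool vertical.
- The force reading was only the brush's weight (4.2 N), with no sign of it touching the mould.
- The mould was where I measured it, and I saw no bystander moved in the views I checked.

No check failed or disagreed. The button and lock state were judged from pictures and jaw width only, since no sensor reads those two joints.

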